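# Raise the sprung-button bar rest and lay the bar across it

## Robot

A 6-joint arm with a two-finger parallel gripper is mounted at the origin on a cart in front of the work surface, level with it; the furniture and walls round the work are solid. World frame = base frame: x ahead of the robot, y to its left, z up, the work surface at z = 0. Lengths are in m, angles in rad, forces in N, time in s.
With the tool pointing down it reaches from about 0.25 to 0.775 m from the base axis. Payload 4 kg.
Tool frame: the origin (TCP) lies between the finger pads; the fingertips stand 22 mm ahead of it and the grasp point (between the pads) lies 3 mm ahead of it (tcp_to_tips is the distance from the TCP to the fingertips, in m); z points along the fingers, y is the line along which they close (so a half turn about z gives the same grasp; the last joint's range is limited). The gripper opens to 85 mm and grips with 20 to 120 N. Pads are 22 mm wide; open, the fingers measure 114 mm over their backs; the gripper's body (76 mm by 85 mm) begins 54 mm behind the grasp point. The pads swing forward as they close: fully open they stand 13 mm farther back than shut.
Start: joints at [-1.393, 0.087, 1.371, -0, 1.684, -0.103], TCP at [0.152, -0.528, 0.253] pointing down, gripper open.
Joint ranges: [-3.1, 3.1], [-0.76, 2.03], [0.27, 2.55], [-1.08, 4.22], [0.17, 2.65], [-2.57, 2.57]. Speed limits (rad/s): [2.79, 2.79, 3.14, 3.14, 3.14, 3.14].

## Interface

Orientations are given as a rotation vector (axis times angle).
In Python, from bench import * gives the robot as it stands.
- The arm moves only by the tool carry_out, never from a script. Its argument "rows" is one flat list of numbers, 6 for each row, row after row: the shift along the tool's x, y, z scaled (see below), then the turn, a rotation vector about the tool's x, y, z scaled (see below). In form: [dx, dy, dz, ax, ay, az, dx, dy, dz, ax, ay, az, ...]. A call has 1 to 8 rows; each row is the pose to reach, as a shift and turn from the pose commanded when the call began, along the tool's axes at that moment; what a row does not reach only later rows make up. The controller multiplies each number of a shift by 0.1 m and each number of a turn by 90 degrees. A row lasts 1/8 s, in which the tool goes at most 62.5 mm and 10.7 degrees, less where a joint would pass 70% of its speed; a pose out of reach is approached as far as the arm can. A call with a number of a shift or a turn outside -1 to 1 is refused whole. A call with a gripper value outside its range is refused whole. "gripper" is the opening, from 0 (shut) to 1 (fully open), set as the call begins (left out, the last holds). The fingers move at their own pace and stop on an object; "newtons" is the grip in N (left out, the last holds). Time passes only in rows, so rows that repeat a pose let the fingers close. It gives the time, the measured TCP pose, the force, the opening and the grip force at its end, in the units of the state.
- get_obs(): the state, without advancing time (a new reading comes with each control period).
- snapshot(name): name is "scene" or "top" or "wrist"; returns the picture (384x512x3 uint8, red, green, blue); there is no depth.
- camera_model(name): a dict with "fx", "fy", "cx", "cy" (pixels), "D" ([k1, k2, p1, p2, k3] as OpenCV has them; the pictures are not rectified), "origin" and "orientation" of the camera in the world. Camera axes: x right, y up, looking along -z (the intrinsics and any distortion apply to the point x, -y, -z); pixel columns grow to the right and rows downward; lengths in m; the calibration is good to about 2 mm. A picture is of the moment at which its call begins: read the wrist's pose just before it. camera_model takes no time and is no camera call; for the wrist camera it gives the pose at the moment of the call.
- sign_off(): hands the job in; it is judged then, once.
The state is a dict: "time": time; "qpos": joint angles; "qvel": joint speeds; "joint_efforts": joint torques, N m; "position": TCP position; "ee_rot": TCP orientation; "contact_force": force on the tool from outside, world axes, zero at the start; "torque": the same for the moment, N m; "opening": opening from 0.0 (shut) to 1.0 (fully open); "finger_force": force on a finger pad.
Only numpy, scipy, OpenCV 4.12 (cv2) and the standard library are available. Lean on these libraries where they do the work, as an engineer would, in place of code of your own. Each camera call takes 0.05 s, during which the arm holds its last target. There are 200 camera calls.

## Task

Get the bar rest ready for the square bar. Take the sliding post by its forked head and draw it straight up, gently, until its sprung button snaps out through the upper hole of the front plate; stop pulling as soon as you feel it catch, so that the button is not strained (15 N is its limit). Then let go and lay the bar from the bench across both forks, so that it sits right down in both slots with about as much sticking out at either end, and leave the other things alone.

Things in the scene. Friction and masses are not known exactly. Their poses are not given: they have to be found in the camera images.
- stand: Bar rest, fixed on the bench: grey base plate 80 x 250 x 12 mm, long along its y, with two steel uprights on its middle line: at y = +90 mm a square guide sleeve in which the sliding post runs, at y = -90 mm a fixed post 30 mm square with a fork on top. Origin: middle of the base plate's underside; z up, front = -x, towards the robot.
- sleeve_top (a point): Centre of the top of the guide sleeve (36 mm square, 128 mm above the bench). On its front is a steel plate, 4 mm thick, with two 11 mm holes, one 65 mm above the other. It is set by hand up or down: the upper hole catches the post's button (8 mm round pin, pushed out by a spring) at a post value anywhere from 38 to 72 mm. Pulling on the caught button with over 15 N is too much.
- fork (a point): Middle of the slot floor in the steel fork on the sliding post (axes as the stand's). The fork is 44 mm in x, 30 in y, 34 in z: from 12 mm below this point to 22 above. Its slot runs along y, 26 mm wide, 22 deep, between prongs 9 mm thick. Under it is a 28 mm square tube. Grip it from above over its 44 or 30 mm sides; 9 mm or more is free beneath it, over the plate.
- post (a joint): Height of the sliding post, m, growing upward (slot floor of its fork: 147 mm + this above the bench). Range 0 to 72 mm; starts at 15 to 30 mm, its button held in behind the plate between the two holes. It weighs 0.15 kg and rubbing holds it where left, but unlocked it sinks under the bar's weight. Raising it takes about 5 N; once the button catches it stops dead, with 3 mm of play.
- rest_slot (a point): Middle of the slot floor in the fork of the fixed post, 202 mm above the bench, at y = -90 mm of the stand; fork and slot shaped and sized as on the sliding post (slot 26 mm wide, 22 deep, along y).
- bar: The loose plain steel square bar, 20 x 20 mm and 240 mm long, about 0.7 kg, lying flat on the bench in front of the stand. Origin: middle of its underside; its y axis runs along its length, z up. Either way round is the same.
- bar_mid (a point): The centre of the bar, 10 mm above its underside.
- tbolt_3: Bystander: black T-slot bolt standing on its flat end, 34 x 30 mm, 66 mm high; origin at the middle of its underside. Leave it.
- collet_1: Bystander: steel collet standing on end, 28 mm across, 42 mm high; origin at its underside. Leave it.
- collet_2: Bystander: steel collet standing on end, 33 mm across, 42 mm high; origin at its underside. Leave it.
- block_1: Bystander: drilled steel set-up block, 51 x 76 x 26 mm; origin at the middle of its underside. Leave it.
- bar_a (a point): Point on the bar's centre line, 90 mm from its middle, towards its +y end.
- bar_b (a point): Point on the bar's centre line, 90 mm from its middle, towards its -y end.

How it is judged:
On the way:
1. the sliding post stands let go at the height of the upper hole (post above 36 mm) while the bar still lies on the bench (value of joint post above 0.036 m and contact force between the fingers and post below 0.5 N and height (world z) of bar_mid below 0.03 m), for 0.2 s.
At the end, for the whole second after the job is handed in: The post is still above 36 mm under the bar's weight, held by its button, and the bar lies at rest down in both slots: its two marked points (90 mm either side of its middle, either way round) each within 21 mm of a fork's slot floor middle (10 mm when truly seated and centred) (value of joint post above 0.036 m and ((distance between bar_a and fork below 0.021 m and distance between bar_b and rest_slot below 0.021 m) or (distance between bar_b and fork below 0.021 m and distance between bar_a and rest_slot below 0.021 m)) and linear speed of bar below 0.01 m/s); the robot touches nothing.
It fails at once if the button is strained: more than 15 N between it and the plate while the gripper holds the post (contact force between button and index_plate above 15 N and contact force between the fingers and post above 1 N).
It fails at once if a bystander (T-bolt, collets, block) is moved more than 20 mm or tipped (distance of any of tbolt_3, collet_1, collet_2, block_1 from where it was at the start of the episode above 0.02 m or angle between any of tbolt_3, collet_1, collet_2's own z axis and vertical above 0.3 rad).
It also fails if it takes over 51 s, if anything falls off the work surface, if the arm or the gripper's body presses on something with over 40 N, if the wrist force passes 120 N, or if a joint passes its speed limit or range.

## Working session

There is one attempt and no reset: what is moved stays moved. The work goes in short steps, Python scripts to look and compute and a tool call to move; the robot and the scene stay as the last step left them, time stands still between calls to the robot, and variables do not carry over. Pictures are saved under pics/ and viewed, at most 10 in all, crops included, and the job is handed in when it is done.

Besides the shell and the picture viewer there is one more tool, called after ">>>" as name(argument=value, ...) on one line, values as JSON. carry_out: Moves the arm, as the interface text tells. Its arguments: {"type":"object","properties":{"rows":{"type":"array","items":{"type":"number","minimum":-1,"maximum":1}},"gripper":{"type":"number"},"newtons":{"type":"number"}},"required":["rows"]}

```bash
mkdir -p pics; cat > h.py <<'E'
from bench import *
import numpy as np, cv2
from scipy.spatial.transform import Rotation as R
def rot(o):
    o=np.array(o,float)
    if o.shape==(3,3): return o
    return R.from_rotvec(o).as_matrix() if o.size==3 else R.from_quat(o).as_matrix()
def ray(m,uv):
    K=np.array([[m['fx'],0,m['cx']],[0,m['fy'],m['cy']],[0,0,1.]])
    p=cv2.undistortPoints(np.array(uv,float).reshape(-1,1,2),K,np.array(m['D'],float)).reshape(-1,2)
    d=np.c_[p[:,0],-p[:,1],-np.ones(len(p))]@rot(m['orientation']).T
    return np.array(m['origin']),d
def onz(m,uv,z):
    o,d=ray(m,uv); return o+d*((z-o[2])/d[:,2:3])
def proj(m,P):
    K=np.array([[m['fx'],0,m['cx']],[0,m['fy'],m['cy']],[0,0,1.]])
    c=(np.atleast_2d(P)-m['origin'])@rot(m['orientation'])
    c=c*[1,-1,-1]
    return cv2.projectPoints(c,np.zeros(3),np.zeros(3),K,np.array(m['D'],float))[0].reshape(-1,2)
def save(n,im): cv2.imwrite('pics/'+n+'.png',im[:,:,::-1])
E
python3 - <<'E'
from h import *
print(get_obs())
for n in ('scene','top'):
    print(n,camera_model(n)); im=snapshot(n); save(n+'0',im); np.save(n+'0.npy',im)
E
```

```text
{'time': 0.0, 'qpos': array([-1.39306741e+00,  8.80071786e-02,  1.37225182e+00,  1.94060265e-05,
        1.68361202e+00, -1.03133429e-01]), 'qvel': array([ 0.00087892,  0.00082129,  0.00048581,  0.00041681,  0.00071266,
       -0.00243344]), 'joint_efforts': array([-1.31804238e-03, -3.51868343e+01, -3.13277829e+01, -2.57024894e-04,
        1.07525245e-02,  9.62508324e-06]), 'position': array([ 0.15235591, -0.5280142 ,  0.25211179]), 'ee_rot': array([-3.10841043e+00, -4.39413477e-01,  1.03105556e-04]), 'contact_force': array([ 0.0671573 , -1.07077312, -0.14366701]), 'torque': array([-0.00313929, -0.01173144, -0.0062811 ]), 'finger_force': 0.0, 'opening': 1.0004617247908656}
scene {'fx': 425.02185134876703, 'fy': 425.02185134876703, 'cx': 254.72965899148747, 'cy': 192.68743041414172, 'D': array([-0.03125894,  0.        ,  0.        ,  0.        ,  0.        ]), 'origin': array([-0.16797559,  0.77918677,  0.7794762 ]), 'orientation': array([ 0.50698229, -0.97848114, -1.96210698])}
top {'fx': 476.77297549638723, 'fy': 476.77297549638723, 'cx': 252.7503063710262, 'cy': 191.54706140631004, 'D': array([-0.07209611,  0.        ,  0.        ,  0.        ,  0.        ]), 'origin': array([0.44118499, 0.30101926, 1.46951742]), 'orientation': array([ 0.06139492, -0.05988678, -1.58138555])}
```

View pics/scene0.png

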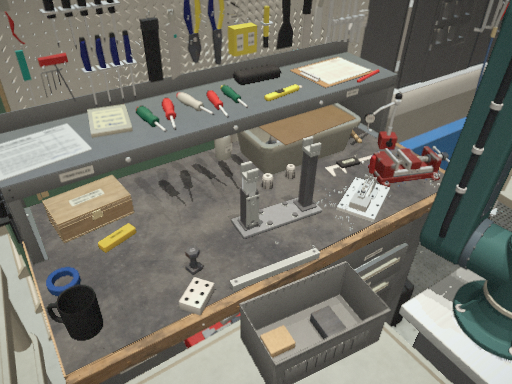

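View pics/top0.png

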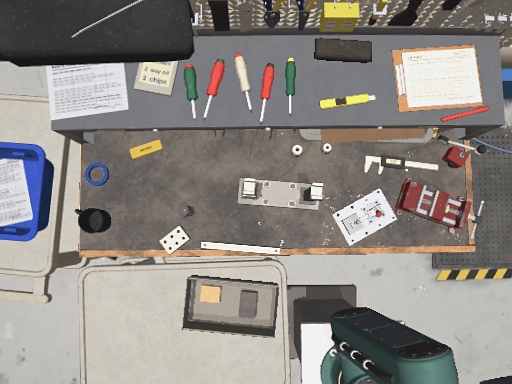

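The scene view shows the stand (sliding post at about px 250,195; fixed post at 310,175), with the bar at about 232,283 to 318,252. The top view has the fork heads at about (250,188) and (314,191), the bar from (202,244) to (281,250), the T-bolt at (187,211), the block at (174,239) and the collets at (297,150) and (327,148). I'll zoom in next.

```bash
python3 - <<'E'
from h import *
t=np.load('top0.npy'); s=np.load('scene0.npy')
a=cv2.resize(t[170:260,190:335],None,fx=5,fy=5,interpolation=cv2.INTER_CUBIC)
save('topc',a)
b=cv2.resize(s[130:290,220:335],None,fx=3.7,fy=3.7,interpolation=cv2.INTER_CUBIC)
save('scenec',b)
m=camera_model('top')
# bar: bright blob, base plate
g=cv2.cvtColor(t,cv2.COLOR_RGB2GRAY)
mask=(g>150).astype(np.uint8); mask[:238]=0; mask[256:]=0; mask[:,:192]=0; mask[:,290:]=0
c=max(cv2.findContours(mask,0,1)[0],key=cv2.contourArea); r=cv2.minAreaRect(c); bx=cv2.boxPoints(r); print(r); print(onz(m,bx,.02)); print('c',onz(m,[r[0]],.02))
E
```

```text
((240.5, 248.5), (13.0, 97.0), 90.0)
[[0.40190363 0.48764697 0.02      ]
 [0.39868313 0.19376036 0.02      ]
 [0.35951897 0.19438428 0.02      ]
 [0.3626934  0.48779533 0.02      ]]
c [[0.38081384 0.34079115 0.02      ]]
```

View pics/topc.png

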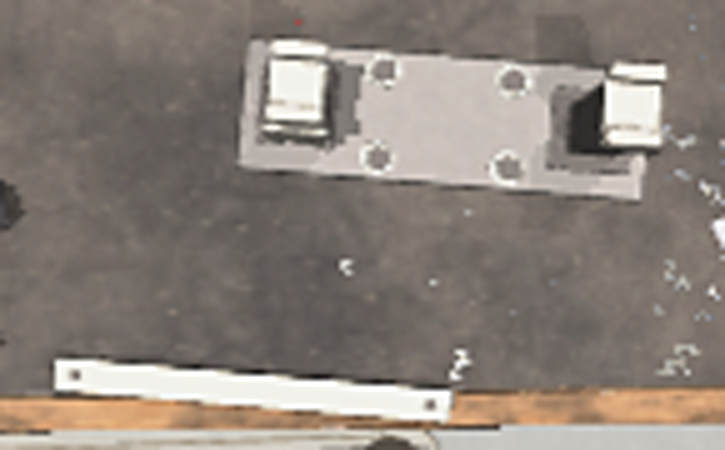

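View pics/scenec.png

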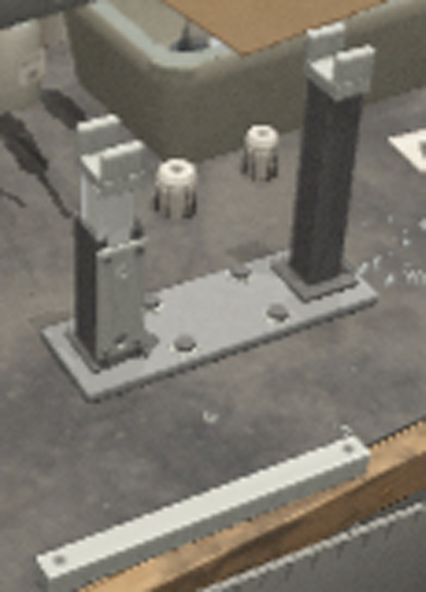

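```bash
python3 - <<'E'
from h import *
m=camera_model('top'); s=camera_model('scene')
T=lambda L:[(x/5+189.6,y/5+169.6) for x,y in L]
b=onz(m,T([(55,358),(452,389),(449,422),(57,388)]),.02); c=b.mean(0)
print('bar',b[:,:2],c,np.linalg.norm(b[0]-b[1]),np.linalg.norm(b[0]-b[3])); d=(b[0]+b[3]-b[1]-b[2]);print('yaw of y',np.degrees(np.arctan2(-d[0],d[1])))
p=onz(m,T([(250,38),(240,163),(640,199)]),.012);print('plate',p,np.linalg.norm(p[1]-p[2]),np.linalg.norm(p[0]-p[1])); d=p[1]-p[2];print(np.degrees(np.arctan2(-d[0],d[1])),'c',(p[0]+p[2])/2)
f=onz(m,T([(636,105)]),.224)[0]
print('fixed',f)
for z in(.184,.192,.2): 
  q=onz(m,T([(297,92)]),z)[0]; print('slid',q,np.linalg.norm((q-f)[:2]))
S=lambda L:[(x/3.7+219.6,y/3.7+129.6) for x,y in L]
for name,P in(('slidetop mid',(111,134)),('fixedtop mid',(341,45))):
  for z in(.18,.19,.2,.224): print(name,z,onz(s,S([P]),z)[0][:2])
E
```

```text
bar [[0.40407015 0.46151664]
 [0.38274124 0.22126487]
 [0.3628926  0.2233726 ]
 [0.38595114 0.46038859]] [0.38391378 0.34163568 0.02      ] 0.24119667663071007 0.018154089215871447
yaw of y -5.3134096234761
plate [[0.5984714  0.3416898  0.012     ]
 [0.52160432 0.34852482 0.012     ]
 [0.49668641 0.10389938 0.012     ]] 0.24589125407958695 0.07717037373776943
-5.81617203637102 c [0.54757891 0.22279459 0.012     ]
fixed [0.53796098 0.13361288 0.224     ]
slid [0.55023404 0.31172356 0.184     ] 0.17853303423739722
slid [0.54955541 0.31165695 0.192     ] 0.17842119246679194
slid [0.54887678 0.31159033 0.2       ] 0.17831188823128538
slidetop mid 0.18 [0.57920259 0.29465149]
slidetop mid 0.19 [0.56673874 0.30273413]
slidetop mid 0.2 [0.55427489 0.31081678]
slidetop mid 0.224 [0.52436165 0.33021512]
fixedtop mid 0.18 [0.58958745 0.08468537]
fixedtop mid 0.19 [0.57695037 0.09627051]
fixedtop mid 0.2 [0.56431329 0.10785565]
fixedtop mid 0.224 [0.53398429 0.13565997]
```

>>> carry_out(rows=[0.7, -0.7, -0.8, 0, 0, -0.4, 1, -1, -0.8, 0, 0, -0.766, 1, -1, -0.8, 0, 0, -0.766, 1, -1, -0.8, 0, 0, -0.766, 1, -1, -0.8, 0, 0, -0.766, 1, -1, -0.8, 0, 0, -0.766, 1, -1, -0.8, 0, 0, -0.766, 1, -1, -0.8, 0, 0, -0.766], gripper=1)

```text
time: 1.1
position: [0.2207, -0.4045, 0.3328]
ee_rot: [-2.316, -2.121, -0.0]
contact_force: [-1.0, 0.2, -0.4]
opening: 0.998
finger_force: 0.0
```

>>> carry_out(rows=[0.5, 0.2, 0, 0, 0, 0, 1, 0.4, 0, 0, 0, 0])

```text
time: 1.35
position: [0.2695, -0.3076, 0.3327]
ee_rot: [-2.319, -2.118, -0.001]
contact_force: [0.7, 0.1, 0.1]
opening: 1.0
finger_force: 0.0
```

>>> carry_out(rows=[0.5, 0.2, 0, 0, 0, 0, 1, 0.4, 0, 0, 0, 0])

```text
time: 1.6
position: [0.3182, -0.2108, 0.3331]
ee_rot: [2.318, 2.12, 0.0]
contact_force: [1.4, -0.3, -0.5]
opening: 0.999
finger_force: 0.0
```

>>> carry_out(rows=[0.5, 0.2, 0, 0, 0, 0, 1, 0.4, 0, 0, 0, 0])

```text
time: 1.85
position: [0.3667, -0.1146, 0.3332]
ee_rot: [2.317, 2.12, 0.0]
contact_force: [1.0, -1.5, -0.1]
opening: 1.001
finger_force: 0.0
```

>>> carry_out(rows=[0.5, 0.2, 0, 0, 0, 0, 1, 0.4, 0, 0, 0, 0])

```text
time: 2.1
position: [0.4152, -0.0183, 0.3332]
ee_rot: [2.317, 2.121, -0.0]
contact_force: [1.7, -0.8, -0.0]
opening: 1.001
finger_force: 0.0
```

>>> carry_out(rows=[0.5, 0.2, 0, 0, 0, 0, 1, 0.4, 0, 0, 0, 0])

```text
time: 2.35
position: [0.4638, 0.0779, 0.3331]
ee_rot: [2.317, 2.121, -0.0]
contact_force: [0.7, 0.1, -0.3]
opening: 0.997
finger_force: 0.0
```

>>> carry_out(rows=[0.5, 0.15, 0, 0, 0, 0, 1, 0.3, 0, 0, 0, 0, 1, 0.3, 0, 0, 0, 0])

```text
time: 2.72
position: [0.5022, 0.1759, 0.3315]
ee_rot: [-2.311, -2.126, 0.004]
contact_force: [0.2, 0.0, -1.1]
opening: 1.0
finger_force: 0.0
```

```bash
python3 - <<'E'
from h import *
import pickle
o=get_obs(); m=camera_model('wrist'); im=snapshot('wrist'); save('w1',im); np.save('w1.npy',im); pickle.dump(m,open('w1.pkl','wb'))
print(o['position'],o['ee_rot'],m)
for P in([.551,.312,.2],[.537,.134,.224]): print(proj(m,P))
E
```

```text
[0.50223993 0.17593878 0.33148692] [-2.31053917 -2.12574739  0.0036142 ] {'fx': 334.1811033068258, 'fy': 334.1811033068258, 'cx': 255.58252097690144, 'cy': 191.9353659610344, 'D': array([0.00942802, 0.        , 0.        , 0.        , 0.        ]), 'origin': array([0.50794863, 0.24353727, 0.45285258]), 'orientation': array([-0.2682041 ,  0.01400228, -0.0826735 ])}
[[312.16887409 -11.56773898]]
[[307.62095157 248.67072437]]
```

View pics/w1.png

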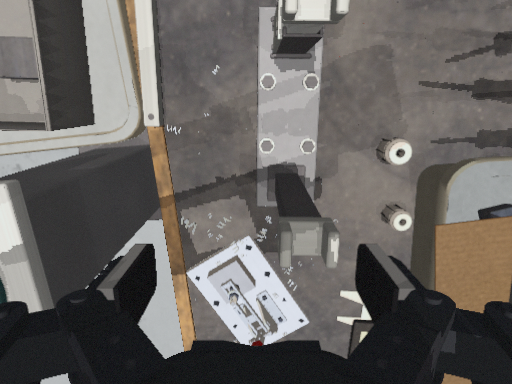

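The wrist view shows the fixed fork centred near (309,244), against a predicted (308,249). The sliding fork is cut off at the top edge near (313,5), so I'll move closer to it.

>>> carry_out(rows=[0.5, 0.15, 0, 0, 0, 0, 0.8, 0.3, 0, 0, 0, 0, 0.8, 0.3, 0, 0, 0, 0, 0.8, 0.3, 0, 0, 0, 0])

```text
time: 3.28
position: [0.5385, 0.2487, 0.3335]
ee_rot: [2.317, 2.12, -0.001]
contact_force: [-0.0, -0.7, -0.2]
opening: 0.999
finger_force: 0.0
```

```bash
python3 - <<'E'
from h import *
import pickle
o=get_obs(); m=camera_model('wrist'); im=snapshot('wrist'); np.save('w2.npy',im); pickle.dump(m,open('w2.pkl','wb'))
print(o['position'],o['ee_rot'],m['origin'])
q=proj(m,[.551,.312,.2])[0]; print(q); u,v=q.astype(int)
v0=max(v-75,0);u0=u-100
a=cv2.resize(im[v0:v+75,u0:u+100],None,fx=4,fy=4,interpolation=cv2.INTER_CUBIC); save('w2',a); print(u0,v0)
m1=pickle.load(open('w1.pkl','rb'));print('fixed',onz(m1,[(280,222),(338.5,266),(309.5,244)],.224))
E
```

```text
[0.53853252 0.24872526 0.33352609] [ 2.31742975e+00  2.12033192e+00 -1.05655380e-03] [0.5442579  0.31638252 0.45485853]
[265.16922727 105.04342018]
165 30
fixed [[0.51787589 0.15675613 0.224     ]
 [0.55960033 0.11788048 0.224     ]
 [0.53854806 0.13765109 0.224     ]]
```

View pics/w2.png

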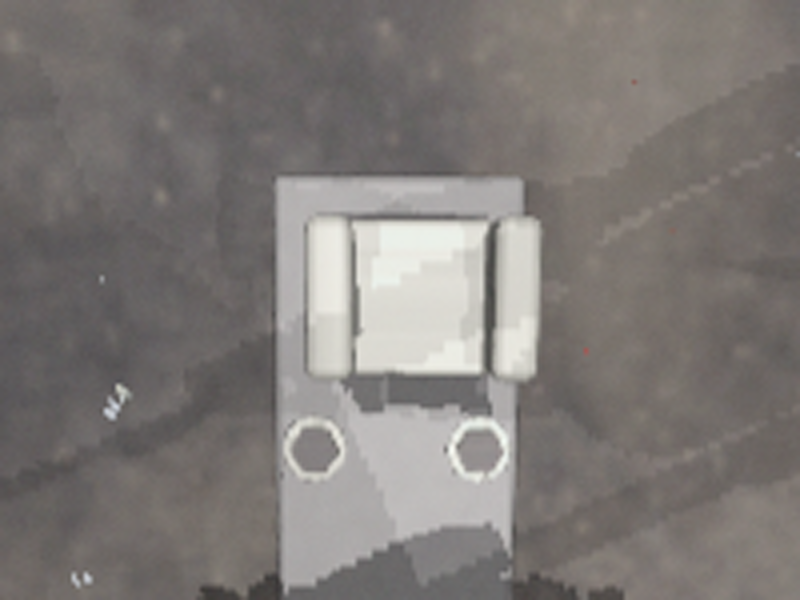

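The sliding fork is clear. In crop pixels its prongs' outer edges are at u=307 and 540, with v from 215 to 380, aligned with the image columns.

```bash
python3 - <<'E'
from h import *
import pickle
m=pickle.load(open('w2.pkl','rb')); W=lambda L:[(x/4+164.6,y/4+29.6) for x,y in L]
f=np.array([.5385,.1365])
for z in(.184,.19,.196,.2,.204):
  a=onz(m,W([(307,217),(540,217),(309,378),(537,380),(423.5,298)]),z)
  q=a[4][:2]; d=q-f
  print(z,np.linalg.norm(a[0]-a[1]),np.linalg.norm(a[2]-a[3]),np.linalg.norm(a[0]-a[2]),q,np.linalg.norm(d),np.degrees(np.arctan2(-d[0],d[1])))
e=onz(m,W([(277,180),(523,180),(281,500)]),.012);print(e); d=e[0]-e[2]; print(np.degrees(np.arctan2(-d[0],d[1])))
print(proj(camera_model('scene'),[[.5535,.3155,z] for z in(.19,.195,.2)]),'scene obs',111/3.7+219.6,134/3.7+129.6)
E
```

```text
0.184 0.04491909309835852 0.045376988505201235 0.03046273779185083 [0.55562155 0.31206673] 0.17639961292707992 -5.5699644046588555
0.19 0.04392405500763 0.044371807213888025 0.029787933775117972 [0.55536983 0.31216233] 0.1764705226595177 -5.4856083204085
0.196 0.042929016916901465 0.04336662592257481 0.029113129758385155 [0.5551181  0.31225793] 0.17654181460910057 -5.40132018371923
0.2 0.042265658189749075 0.042696505061699294 0.028663260413896635 [0.55495029 0.31232167] 0.1765895546898466 -5.34516598072243
0.204 0.04160229946259668 0.04202638420082379 0.028213391069408 [0.55478247 0.3123854 ] 0.17663746430163024 -5.289042185397018
[[0.51990766 0.34896751 0.012     ]
 [0.59659318 0.34210935 0.012     ]
 [0.51051593 0.24866631 0.012     ]]
-5.3493081994220475
[[248.11067625 169.92645977]
 [248.12888005 168.23421891]
 [248.14719735 166.53206668]] scene obs 249.6 165.81621621621622
```

>>> carry_out(rows=[0.5, 0.1, 0.4, 0, 0, 0, 0.65, 0.11, 0.8, 0, 0, 0, 0.65, 0.11, 1, 0, 0, 0, 0.65, 0.11, 1, 0, 0, 0])

```text
time: 3.82
position: [0.5543, 0.3125, 0.2313]
ee_rot: [-2.316, -2.121, 0.007]
contact_force: [0.4, -0.1, 0.7]
opening: 1.0
finger_force: 0.0
```

>>> carry_out(rows=[0, 0, 0.2, 0, 0, 0, 0, 0, 0.4, 0, 0, 0, 0, 0, 0.48, 0, 0, 0, 0, 0, 0.48, 0, 0, 0])

```text
time: 4.32
position: [0.5556, 0.3135, 0.1863]
ee_rot: [2.316, 2.122, 0.001]
contact_force: [-0.5, -0.2, -0.4]
opening: 0.995
finger_force: 0.0
```

>>> carry_out(rows=[0, 0, 0, 0, 0, 0, 0, 0, 0, 0, 0, 0, 0, 0, 0, 0, 0, 0, 0, 0, 0, 0, 0, 0, 0, 0, 0, 0, 0, 0, 0, 0, 0, 0, 0, 0], gripper=0, newtons=30)

```text
time: 5.08
position: [0.5555, 0.3142, 0.1857]
ee_rot: [2.316, 2.123, 0.001]
contact_force: [-1.1, 0.9, 3.3]
opening: 0.508
finger_force: 38.1
```

>>> carry_out(rows=[0, 0, -0.01, 0, 0, 0, 0, 0, -0.02, 0, 0, 0, 0, 0, -0.03, 0, 0, 0, 0, 0, -0.04, 0, 0, 0], newtons=20)

```text
time: 5.58
position: [0.5555, 0.3141, 0.1881]
ee_rot: [-2.316, -2.123, 0.001]
contact_force: [1.2, 3.3, -6.4]
opening: 0.509
finger_force: 37.1
```

>>> carry_out(rows=[0, 0, -0.01, 0, 0, 0, 0, 0, -0.02, 0, 0, 0, 0, 0, -0.03, 0, 0, 0, 0, 0, -0.04, 0, 0, 0])

```text
time: 6.08
position: [0.5554, 0.3142, 0.1934]
ee_rot: [2.316, 2.123, 0.001]
contact_force: [2.3, 2.8, -6.7]
opening: 0.508
finger_force: 37.1
```

>>> carry_out(rows=[0, 0, -0.006, 0, 0, 0, 0, 0, -0.012, 0, 0, 0, 0, 0, -0.018, 0, 0, 0, 0, 0, -0.024, 0, 0, 0])

```text
time: 6.58
position: [0.5554, 0.3141, 0.1958]
ee_rot: [2.316, 2.123, 0.0]
contact_force: [2.6, 3.4, -5.7]
opening: 0.505
finger_force: 37.1
```

>>> carry_out(rows=[0, 0, -0.006, 0, 0, 0, 0, 0, -0.012, 0, 0, 0, 0, 0, -0.018, 0, 0, 0, 0, 0, -0.024, 0, 0, 0])

```text
time: 7.08
position: [0.5554, 0.3141, 0.1982]
ee_rot: [2.316, 2.123, 0.001]
contact_force: [4.3, 3.4, -6.1]
opening: 0.508
finger_force: 37.1
```

>>> carry_out(rows=[0, 0, -0.008, 0, 0, 0, 0, 0, -0.016, 0, 0, 0, 0, 0, -0.024, 0, 0, 0])

```text
time: 7.45
position: [0.5554, 0.3141, 0.2006]
ee_rot: [2.316, 2.123, 0.001]
contact_force: [3.7, 4.0, -6.2]
opening: 0.511
finger_force: 37.1
```

>>> carry_out(rows=[0, 0, -0.008, 0, 0, 0, 0, 0, -0.016, 0, 0, 0, 0, 0, -0.024, 0, 0, 0])

```text
time: 7.82
position: [0.5554, 0.3141, 0.203]
ee_rot: [2.316, 2.123, 0.0]
contact_force: [3.1, 3.1, -5.7]
opening: 0.51
finger_force: 37.1
```

>>> carry_out(rows=[0, 0, -0.008, 0, 0, 0, 0, 0, -0.016, 0, 0, 0, 0, 0, -0.024, 0, 0, 0])

```text
time: 8.2
position: [0.5554, 0.3141, 0.2058]
ee_rot: [2.316, 2.123, 0.001]
contact_force: [2.7, 4.0, -4.2]
opening: 0.508
finger_force: 37.4
```

>>> carry_out(rows=[0, 0, -0.006, 0, 0, 0, 0, 0, -0.012, 0, 0, 0])

```text
time: 8.45
position: [0.5554, 0.3141, 0.2066]
ee_rot: [2.316, 2.123, 0.001]
contact_force: [3.0, 4.3, -4.2]
opening: 0.514
finger_force: 37.3
```

>>> carry_out(rows=[0, 0, -0.006, 0, 0, 0, 0, 0, -0.012, 0, 0, 0])

```text
time: 8.7
position: [0.5554, 0.3141, 0.2076]
ee_rot: [2.316, 2.123, 0.0]
contact_force: [3.6, 4.0, -5.3]
opening: 0.511
finger_force: 37.1
```

>>> carry_out(rows=[0, 0, -0.006, 0, 0, 0, 0, 0, -0.012, 0, 0, 0])

```text
time: 8.95
position: [0.5554, 0.3141, 0.2076]
ee_rot: [-2.315, -2.123, 0.001]
contact_force: [3.7, 4.8, -7.4]
opening: 0.512
finger_force: 36.8
```

>>> carry_out(rows=[0, 0, -0.006, 0, 0, 0, 0, 0, -0.006, 0, 0, 0])

```text
time: 9.2
position: [0.5554, 0.3141, 0.2077]
ee_rot: [-2.315, -2.123, 0.002]
contact_force: [3.3, 4.7, -8.4]
opening: 0.511
finger_force: 36.8
```

>>> carry_out(rows=[0, 0, 0.02, 0, 0, 0, 0, 0, 0.02, 0, 0, 0])

```text
time: 9.45
position: [0.5554, 0.3141, 0.2075]
ee_rot: [2.316, 2.123, 0.0]
contact_force: [2.7, 4.3, -4.4]
opening: 0.51
finger_force: 37.4
```

>>> carry_out(rows=[0, 0, 0, 0, 0, 0, 0, 0, 0, 0, 0, 0, 0, 0, 0, 0, 0, 0, 0, 0, 0, 0, 0, 0, 0, 0, 0, 0, 0, 0], gripper=1)

```text
time: 10.07
position: [0.5553, 0.3139, 0.2075]
ee_rot: [2.316, 2.123, -0.0]
contact_force: [0.7, -0.8, 0.3]
opening: 1.0
finger_force: 0.0
```

>>> carry_out(rows=[0, 0, -0.3, 0, 0, 0, 0, 0, -0.8, 0, 0, 0, 0, -0.5, -1, 0, 0, 0, 0.06, -1, -1, 0, 0, 0, 0.06, -1, -1, 0, 0, 0])

```text
time: 10.7
position: [0.4535, 0.3294, 0.3089]
ee_rot: [-2.312, -2.127, -0.002]
contact_force: [0.9, -0.1, 0.3]
opening: 1.001
finger_force: 0.0
```

```bash
python3 - <<'E'
from h import *
import pickle
o=get_obs(); m=camera_model('wrist'); im=snapshot('wrist'); save('w3',im); np.save('w3.npy',im); pickle.dump(m,open('w3.pkl','wb'))
s=snapshot('scene'); np.save('s3.npy',s)
a=cv2.resize(s[130:290,220:335],None,fx=2.4,fy=2.4,interpolation=cv2.INTER_CUBIC)
b=np.zeros((384,800,3),np.uint8); b[:,:512]=im; b[:,512:788]=a; save('w3c',b)
print(o['position'],o['ee_rot'],m['origin'],proj(m,[.384,.3416,.02]))
E
```

```text
[0.45353877 0.32944074 0.30885834] [-2.31196381e+00 -2.12683762e+00 -2.28542798e-03] [0.45878612 0.39687214 0.43031617] [[198.50953306 152.12306076]]
```

View pics/w3c.png

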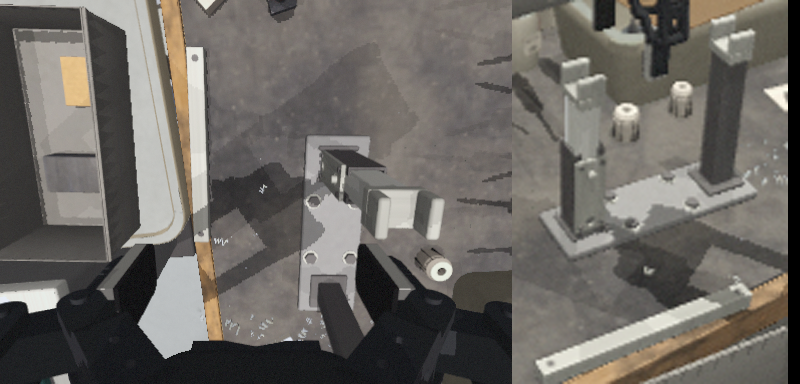

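The button shows as a bright spot in the plate's upper hole in the scene crop. In the wrist view the bar runs from about (195,47) to (203,241), and the raised fork is at about (410,213).

```bash
python3 - <<'E'
from h import *
import pickle
m=pickle.load(open('w3.pkl','rb')); im=np.load('w3.npy'); g=cv2.cvtColor(im,cv2.COLOR_RGB2GRAY).astype(int)
for v in(60,100,140,180,225): print(v,g[v,180:218:1])
print(g[36:56,195], g[225:252,203])
a=onz(m,[(187,47),(203,47),(196,241),(210,241),(199,144)],.02);print(a,np.linalg.norm(a[0]-a[2]),np.linalg.norm(a[0]-a[1]))
# raised fork: prong tops outer corners
E
```

```text
60 [177 178 177 177 173 146 130 228 232 230 229 230 186 144 146 143 146 187
 227 233 233 231 228 171  77  76 104 104 104 116 116 117 114 116 115 113
 110 112]
100 [163 155 155 157 158 157 158 152 180 221 220 217 218 219 219 218 216 217
 217 219 221 222 218 218 177  82  74  46  78  81  84  95  97  96  98 102
 102 109]
140 [129 141 133 131 127 129 133 135 135 108 203 217 216 214 215 216 217 215
 215 213 217 220 219 217 215 187  87  74  72  75  84  90  99 101 103 107
 104 101]
180 [ 98  95  93  93  90  86 130 127 127 126 126 139 205 206 205 203 205 205
 206 203 204 206 211 211 210 206 195  95  74  57  86  89  54  49  51  54
  52  48]
225 [196 196 163 131  91  93  75  70  72  66  59  44  60 106 133 130 128 127
 128 130 130 131 130 133 138 136 133 131  89  77  59  71  93  93  97  99
 103 103]
[117 117 118 120 122 119 114 110 107 107  98 212 230 231 231 232 232 230
 186 152] [133 133 135 134 133 182 204 186 143 117 148 189 204 204 204 203 185 155
 142 136 134 133 136 138 138 140 143]
[[0.38647737 0.46158534 0.02      ]
 [0.40457339 0.46009469 0.02      ]
 [0.36550255 0.22447996 0.02      ]
 [0.38397844 0.2229131  0.02      ]
 [0.38588413 0.35145758 0.02      ]] 0.2380313081264318 0.01815731298739462
```

>>> carry_out(rows=[0.07, -0.4, 0.4, 0, 0, 0, 0.07, -0.69, 1, 0, 0, 0, 0.07, -0.69, 1, 0, 0, 0], gripper=0.5)

```text
time: 11.18
position: [0.383, 0.3381, 0.198]
ee_rot: [-2.313, -2.122, 0.032]
contact_force: [0.1, 0.3, 0.4]
opening: 0.498
finger_force: 0.0
```

>>> carry_out(rows=[0, 0, 0.5, 0, 0, 0, 0, 0, 1, 0, 0, 0, 0, 0, 1, 0, 0, 0])

```text
time: 11.55
position: [0.3894, 0.3411, 0.1065]
ee_rot: [2.317, 2.121, -0.006]
contact_force: [0.4, -0.7, -0.3]
opening: 0.5
finger_force: 0.0
```

```bash
python3 - <<'E'
from h import *
o=get_obs(); m=camera_model('wrist'); im=snapshot('wrist'); save('w4',im)
print(o['position'],o['ee_rot'],o['opening'])
E
```

```text
[0.38944907 0.34108989 0.1065454 ] [ 2.31705689  2.12121569 -0.00587602] 0.5004026295945374
```

View pics/w4.png

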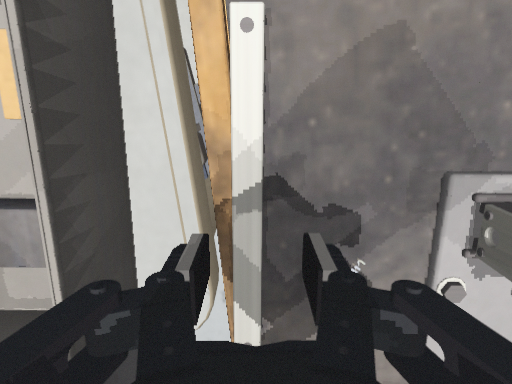

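The bar lies between the fingers (u 231–264, fingers at 205 and 308), parallel to the tool, so I'll go down.

>>> carry_out(rows=[0, -0.02, 0.3, 0, 0, 0, 0, -0.02, 0.6, 0, 0, 0, 0, -0.02, 0.78, 0, 0, 0, 0, -0.02, 0.78, 0, 0, 0, 0, -0.02, 0.78, 0, 0, 0])

```text
time: 12.22
position: [0.3877, 0.3428, 0.0316]
ee_rot: [2.315, 2.122, 0.006]
contact_force: [-0.2, 0.5, 0.7]
opening: 0.498
finger_force: 0.0
```

>>> carry_out(rows=[0, -0.02, 0.04, 0, 0, 0, 0, -0.02, 0.075, 0, 0, 0, 0, -0.02, 0.075, 0, 0, 0])

```text
time: 12.6
position: [0.3838, 0.3418, 0.0217]
ee_rot: [2.316, 2.123, -0.001]
contact_force: [0.6, -0.6, -0.2]
opening: 0.499
finger_force: 0.0
```

>>> carry_out(rows=[0, 0, 0, 0, 0, 0, 0, 0, 0, 0, 0, 0, 0, 0, 0, 0, 0, 0, 0, 0, 0, 0, 0, 0, 0, 0, 0, 0, 0, 0], gripper=0, newtons=70)

```text
time: 13.22
position: [0.3842, 0.3422, 0.0225]
ee_rot: [-2.316, -2.123, -0.001]
contact_force: [-1.7, -0.3, 5.4]
opening: 0.216
finger_force: 73.4
```

>>> carry_out(rows=[0, 0, -0.15, 0, 0, 0, 0, 0, -0.45, 0, 0, 0, 0, 0, -0.8, 0, 0, 0, 0, 0, -1, 0, 0, 0])

```text
time: 13.72
position: [0.3842, 0.3418, 0.1229]
ee_rot: [2.315, 2.123, 0.0]
contact_force: [0.2, 1.1, -5.2]
opening: 0.214
finger_force: 72.1
```

>>> carry_out(rows=[0, 0, -0.4, 0, 0, 0, 0, 0, -0.8, 0, 0, 0, 0, 0, -1, 0, 0, 0])

```text
time: 14.1
position: [0.3843, 0.3419, 0.2236]
ee_rot: [2.315, 2.122, 0.002]
contact_force: [-0.1, 0.5, -7.1]
opening: 0.216
finger_force: 72.1
```

>>> carry_out(rows=[0, 0, -0.4, 0, 0, 0, -0.2, 0.3, -0.5, 0, 0, 0, -0.35, 0.6, -0.5, 0, 0, 0.0033, -0.52, 0.86, -0.5, 0, 0, 0.0033, -0.52, 0.86, -0.5, 0, 0, 0.0033])

```text
time: 14.72
position: [0.4662, 0.2807, 0.2698]
ee_rot: [2.325, 2.113, -0.007]
contact_force: [-0.5, -0.2, -6.5]
opening: 0.214
finger_force: 71.9
```

>>> carry_out(rows=[-0.2, 0.35, 0, 0, 0, 0, -0.4, 0.7, 0, 0, 0, 0, -0.52, 0.86, 0, 0, 0, 0, -0.52, 0.86, 0, 0, 0, 0, -0.52, 0.86, 0, 0, 0, 0])

```text
time: 15.35
position: [0.5451, 0.2238, 0.2715]
ee_rot: [-2.319, -2.117, 0.002]
contact_force: [-0.6, 0.4, -6.3]
opening: 0.215
finger_force: 71.9
```

```bash
python3 - <<'E'
from h import *
import pickle
o=get_obs(); print(o['position'],o['ee_rot'],o['opening'],o['contact_force'])
m=camera_model('wrist'); im=snapshot('wrist'); np.save('w5.npy',im); pickle.dump(m,open('w5.pkl','wb'))
s=snapshot('scene'); np.save('s5.npy',s)
t=snapshot('top')
a=cv2.resize(s[110:260,220:345],None,fx=2.3,fy=2.3,interpolation=cv2.INTER_CUBIC)
b=np.zeros((600,800,3),np.uint8); b[:384,:512]=im; b[:345,512:799]=a
c=cv2.resize(t[160:225,220:340],None,fx=3.2,fy=3.2,interpolation=cv2.INTER_CUBIC); b[386:386+c.shape[0],:c.shape[1]]=c
save('w5c',b)
E
```

```text
[0.54511253 0.22378803 0.27152633] [-2.31891950e+00 -2.11711746e+00  1.78606218e-03] 0.21476804902622484 [-0.64276296  0.43151226 -6.29509476]Traceback (most recent call last):
  File "<stdin>", line 8, in <module>
ValueError: could not broadcast input array from shape (345,288,3) into shape (345,287,3)
```

```bash
python3 - <<'E'
from h import *
im=np.load('w5.npy'); s=np.load('s5.npy'); print(get_obs()['position'],get_obs()['ee_rot'])
a=cv2.resize(s[110:260,220:345],(288,345),interpolation=cv2.INTER_CUBIC)
b=np.zeros((600,800,3),np.uint8); b[:384,:512]=im; b[:345,512:]=a
c=cv2.resize(im[60:160,200:330],None,fx=2.1,fy=2.1,interpolation=cv2.INTER_CUBIC); b[386:386+c.shape[0],:c.shape[1]]=c
save('w5c',b)
E
```

```text
[0.54529713 0.22391565 0.27217133] [-2.31933022e+00 -2.11857456e+00 -9.67891584e-05]
```

View pics/w5c.png

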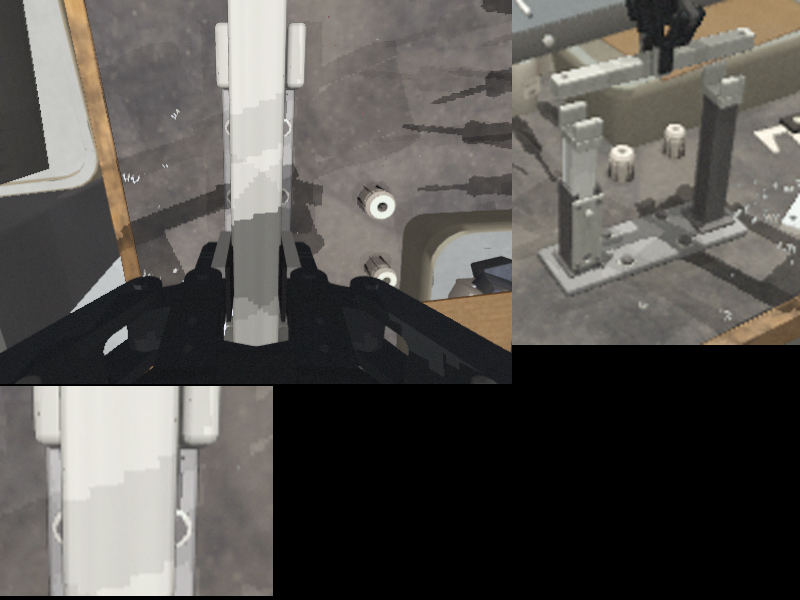

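The bar hangs over both forks. At row 55 the sliding fork's prongs span u 217–305 and the bar about 230–285.

```bash
python3 - <<'E'
from h import *
import pickle
m=pickle.load(open('w5.pkl','rb')); g=cv2.cvtColor(np.load('w5.npy'),cv2.COLOR_RGB2GRAY).astype(int)
print(m['origin'])
for v in(45,70): print(g[v,212:240],g[v,278:312])
for z in(.21,.214,.218):
  a=onz(m,[(216.5,55),(305.5,55),(261,24),(261,90)],z); print(z,a[:2].mean(0),np.linalg.norm(a[0]-a[1]),a[2:].mean(0)[:2],np.linalg.norm(a[2]-a[3]))
print(onz(m,[(229.5,55),(284.5,55),(257,55),(256,200)],.2695))
E
```

```text
[0.55122525 0.2912649  0.39294062]
[100 101 104 112 190 200 207 216 218 220 221 222 223 224 225 225 143 199
 212 224 231 232 233 233 233 233 231 230] [228 227 226 226 222 209 194 143  94 100 152 178 191 202 212 216 217 217
 216 216 216 216 230 229 220 209 195 134 114 117 116 118 121 119]
[105 104 104  97 172 195 202 211 218 219 220 221 222 222 224 223 173 197
 208 219 232 231 232 233 234 233 232 231] [228 226 226 226 215 198 181 101  76 134 176 188 198 207 214 216 215 216
 216 215 216 216 228 223 214 205 136 111 115 116 117 121 118 119]
0.21 [0.55566823 0.31309281 0.21      ] 0.045341914328103854 [0.55555824 0.3117611 ] 0.031369180177313605
0.214 [0.55557108 0.31261554 0.214     ] 0.044350512528389945 [0.5554635  0.31131295] 0.030683292469567237
0.218 [0.55547394 0.31213828 0.218     ] 0.04335911072867625 [0.55536876 0.3108648 ] 0.02999740476182088
[[0.54344166 0.30698734 0.2695    ]
 [0.56227204 0.30525946 0.2695    ]
 [0.55285844 0.30612605 0.2695    ]
 [0.54778996 0.25432436 0.2695    ]]
```

>>> carry_out(rows=[0, 0.02, 0, 0, 0, 0, 0, 0.02, 0.1, 0, -0.022, 0, 0, 0.02, 0.2, 0, -0.022, 0, 0, 0.02, 0.2, 0, -0.022, 0, 0, 0.02, 0.26, 0, -0.022, 0, 0, 0.02, 0.32, 0, -0.022, 0, 0, 0.02, 0.38, 0, -0.022, 0, 0, 0.02, 0.38, 0, -0.022, 0])

```text
time: 16.5
position: [0.5478, 0.2227, 0.233]
ee_rot: [2.304, 2.101, -0.042]
contact_force: [1.1, 0.7, -6.7]
opening: 0.214
finger_force: 71.9
```

>>> carry_out(rows=[0, 0, 0.02, 0, 0, 0, 0, 0, 0.04, 0, 0, 0, 0, 0, 0.06, 0, 0, 0, 0, 0, 0.08, 0, 0, 0, 0, 0, 0.08, 0, 0, 0])

```text
time: 17.12
position: [0.548, 0.2226, 0.2257]
ee_rot: [2.304, 2.101, -0.041]
contact_force: [-0.4, -0.0, -6.3]
opening: 0.213
finger_force: 71.9
```

>>> carry_out(rows=[0, 0, 0.01, 0, 0, 0, 0, 0, 0.02, 0, 0, 0, 0, 0, 0.03, 0, 0, 0, 0, 0, 0.03, 0, 0, 0])

```text
time: 17.62
position: [0.5481, 0.2225, 0.223]
ee_rot: [2.304, 2.101, -0.04]
contact_force: [-0.3, 0.2, -7.0]
opening: 0.215
finger_force: 72.0
```

>>> carry_out(rows=[0, 0, 0.01, 0, 0, 0, 0, 0, 0.02, 0, 0, 0, 0, 0, 0.03, 0, 0, 0, 0, 0, 0.03, 0, 0, 0])

```text
time: 18.12
position: [0.5482, 0.2225, 0.2212]
ee_rot: [2.303, 2.101, -0.038]
contact_force: [-1.3, 1.1, 1.0]
opening: 0.216
finger_force: 72.7
```

>>> carry_out(rows=[0, 0, 0, 0, 0, 0, 0, 0, 0, 0, 0, 0, 0, 0, 0, 0, 0, 0, 0, 0, 0, 0, 0, 0, 0, 0, 0, 0, 0, 0], gripper=0.6)

```text
time: 18.75
position: [0.5481, 0.2223, 0.22]
ee_rot: [2.304, 2.101, -0.04]
contact_force: [-0.5, -0.1, 0.3]
opening: 0.599
finger_force: 0.0
```

>>> carry_out(rows=[0, 0, -0.2, 0, 0, 0, 0, 0, -0.5, 0, 0, 0, 0, 0, -1, 0, 0, 0, 0, 0, -1, 0, 0, 0])

```text
time: 19.25
position: [0.5498, 0.2264, 0.3259]
ee_rot: [2.301, 2.098, -0.025]
contact_force: [0.1, -0.1, -0.2]
opening: 0.604
finger_force: 0.0
```

```bash
python3 - <<'E'
from h import *
o=get_obs(); print(o['position'],o['contact_force'],o['opening'])
im=snapshot('wrist'); s=snapshot('scene')
a=cv2.resize(s[110:260,220:345],(288,345),interpolation=cv2.INTER_CUBIC)
b=np.zeros((384,800,3),np.uint8); b[:,:512]=im; b[:345,512:]=a; save('w6c',b)
E
```

```text
[0.54976781 0.22637702 0.32592511] [ 0.12563103 -0.05834315 -0.17371231] 0.6040480408211701
```

View pics/w6c.png

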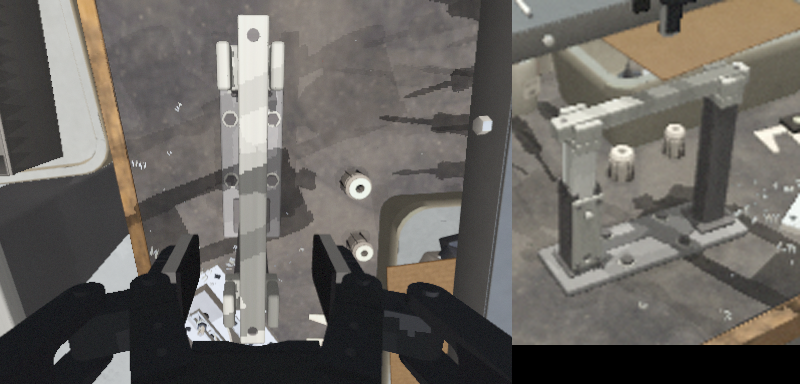

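Both forks hold the bar: its far end is at (253,15), the sliding fork spans v 40–90 and the fixed fork about v 280–325. I'll check the overhang numerically before handing in.

```bash
python3 - <<'E'
from h import *
m=camera_model('wrist')
for z in(.21,.214,.218): print(z,'end',onz(m,[(253.5,15)],z)[0],'fork far/near edge',onz(m,[(250,41),(250,90)],z+.002)[:,1])
print(proj(m,[[.5555,.312,.216],[.5385,.1335,.224]]))
E
```

```text
0.21 end [0.55773621 0.3400663  0.21      ] fork far/near edge [0.325435   0.29638065]
0.214 end [0.55768348 0.33932465 0.214     ] fork far/near edge [0.32494404 0.29640042]
0.218 end [0.55763075 0.33858301 0.218     ] fork far/near edge [0.32445308 0.2964202 ]
[[254.11575839  63.32795414]
 [253.74397375 314.32394969]]
```

```bash
python3 -c "
from bench import *
print(sign_off())"
```

```text
the job is handed in; nothing more can be done
None
```

The post is latched at the upper hole (about 47 mm by camera) and the bar sits in both forks. It overhangs the sliding fork by 14.5 mm, where 15 mm is centred. The job is handed in, but `sign_off()` returned no verdict.

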